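Open the double doors of the filter drying cupboard

TASK

Open both doors of the small drying cupboard so that the washed filters can go in. The door with the spring bolt overlaps the other one: pull its round knob up and, keeping it up, swing that door open first, to 60 degrees or more; then swing the overlapped door open by its pull bar, also to 60 degrees or more. Leave both doors standing open and do not disturb the clear shroud on the bench.

Things in the scene. Friction and masses are not known exactly. Their poses are not given: they have to be found in the camera images.
- cupboard: Grey cupboard fixed to the bench (all sizes in mm), 130 deep (x), 320 wide (y), 200 high; sill 18 high out to x -135. Origin: centre of its underside. Its -x axis points out of its doors, away from the robot (within 12 deg). Two aluminium doors 157 wide, 12 thick, outer face at x -77. A strip on the bolt door (front x -84, y -18 to 16) covers the plain door's edge.
- knob (a point): Knob of the bolt door, dark steel, 26 mm diameter, 50 high, upright, 35 before the door face; point on its axis 25 below its top (z 210). Slides up at most 25 on the door against 4 N; from 13 up its 10 mm rod clears the keeper on the sill and the shut door is free (lift 16 to 22). Drops back when let go. Shut: cupboard x -112, y -48. Pinch from above, fingers closing along the door.
- bar (a point): Pull bar of the plain (overlapped) door: upright round steel bar, 12 mm diameter, z 85 to 235, 35 before the door face, fixed to the door by standoffs at z 100 and 165; point on its axis 25 below its top (z 210). Shut: cupboard x -112, y +48. Pinch it from above, fingers closing along the door.
- bolt_leaf (a joint): Opening angle of the bolt door (robot's left, world +y), rad: 0 shut (start) to 1.75; opens counter-clockwise seen from above about an upright hinge at cupboard x -71, y -160 mm. Held shut by the bolt. With the bolt up, about 1 N at the knob swings it, and it stays where it is left.
- plain_leaf (a joint): Opening angle of the plain, overlapped door (robot's right, world -y), rad: 0 shut (start) to 1.75; opens clockwise seen from above about an upright hinge at cupboard x -71, y +160 mm. Blocked while the bolt door is shut. Then about 1 N at the bar swings it, and it stays where it is left.
- shroud: Bystander: clear plastic cyclone shroud, loose, a cone 110 mm in diameter at the foot, 130 high, standing on the bench ahead of the doors, clear of their swing. Origin: centre of its foot. A turntable with three filters and a tray with a brush, all under 60 high, stand left and right of the cupboard, clear of the swing.

How it is judged:
By the outcome, as a careful person would: the job done as asked, in the order asked, and still so for the second after the job is handed in, with the robot touching nothing.
It also fails if it takes over 48 s, if anything falls off the work surface, if the arm or the gripper's body presses on something with over 40 N, if the wrist force passes 120 N, or if a joint passes its speed limit or range.

ROBOT

A 6-joint arm with a two-finger parallel gripper is mounted at the origin on the work surface. World frame = base frame: x ahead of the robot, y to its left, z up, the work surface at z = 0. Lengths are in m, angles in rad, forces in N, time in s.
With the tool pointing down it reaches from about 0.3 to 0.875 m from the base axis. Payload 6.4 kg.
Tool frame: the origin (TCP) lies at the very end of the fingers, on their centre line; the grasp point (between the pads) lies 19 mm behind it; z points along the fingers, y is the line along which they close (so a half turn about z gives the same grasp; the last joint's range is limited). The gripper opens to 88 mm and grips with 3 to 60 N. Pads are 18 mm wide; open, the fingers measure 123 mm over their backs; the gripper's body (75 mm by 187 mm) begins 45 mm behind the grasp point.
Start: joints at [0.941, 0.181, 1.607, -0, 1.354, -0.206], TCP at [0.236, 0.524, 0.203] pointing down, gripper open.
Joint ranges: [-2.99, 2.99], [-0.89, 2.07], [0.3, 2.58], [-1.14, 4.28], [0, 2.63], [-3.12, 3.12]. Speed limits (rad/s): [2.57, 2.57, 3.01, 3.14, 3.14, 3.14].

INTERFACE

Orientations are given as a unit quaternion [w, x, y, z].
In Python, from plant import manip, viewer, order gives the robot as it stands.
- The arm moves only by the tool servo_tool, never from a script. Its argument "rows" is a list of rows, each a list of 2 entries, a list of its own where there are three numbers: the shift along the tool's x, y, z scaled (see below), then the turn about the tool's z scaled (see below). A call has 1 to 5 rows; each row shifts and turns the commanded pose from where the row before left it, along the tool's axes as they then stand; what a row does not reach is not made up. The controller multiplies each number of a shift by 3 cm and each number of a turn by 0.08 rad. A row lasts 1/10 s, in which the tool goes at most 50 mm and 8.59 degrees, less where a joint would pass 70% of its speed; a pose out of reach is approached as far as the arm can. A call with a number of a shift or a turn outside -1 to 1 is refused whole. A call with a gripper value outside its range is refused whole. "jaw" is the opening, from -1 (shut) to 1 (fully open), set as the call begins (left out, the last holds). The fingers move at their own pace and stop on an object; "newtons" is the grip in N (left out, the last holds). Time passes only in rows, so rows that do not move let the fingers close. It gives the time, the measured TCP pose, the force, the opening and the grip force at its end, in the units of the state.
- manip.state(): the state, without advancing time (a new reading comes with each control period).
- viewer.capture(name): name is "scene" or "top" or "wrist"; returns a dict with "img" (480x640x3 uint8, red, green, blue), "depth" (480x640 float32, m along the optical axis (not along the pixel's ray), 0 where there is no reading), "mtx" (3x3 intrinsics, pixels), "extrinsics" (4x4, takes a point from world to camera coordinates). Camera axes: x right, y up, looking along -z (the intrinsics and any distortion apply to the point x, -y, -z); pixel columns grow to the right and rows downward; lengths in m; the calibration is good to about 2 mm. The wrist camera is an equidistant fisheye: a pixel r from the principal point sees the ray r / f radians off the axis. A picture is of the moment at which its call begins.
- order.job_done(): hands the job in; it is judged then, once.
The state is a dict: "clock": time; "joint_pos": joint angles; "qvel": joint speeds; "joint_torque": joint torques, N m; "tool_pos": TCP position; "orientation": TCP orientation; "ft_force": force on the tool from outside, world axes, zero at the start; "wrist_torque": the same for the moment, N m; "opening": opening from 0.0 (shut) to 1.0 (fully open); "grasp_force": force on a finger pad.
Only numpy, scipy, OpenCV 4.12 (cv2) and the standard library are available. Lean on these libraries where they do the work, as an engineer would, in place of code of your own. Each camera call takes 0.05 s, during which the arm holds its last target. There are 200 camera calls.

## Working session

There is one attempt and no reset: what is moved stays moved. The work goes in short steps, Python scripts to look and compute and a tool call to move; the robot and the scene stay as the last step left them, time stands still between calls to the robot, and variables do not carry over. Pictures are saved under pics/ and viewed, at most 10 in all, crops included, and the job is handed in when it is done.

Besides the shell and the picture viewer there is one more tool, called in YAML: its name, and indented under it one key for each argument. servo_tool: Moves the arm, as the interface text tells. Its arguments: {"type":"object","properties":{"rows":{"type":"array"},"jaw":{"type":"number"},"newtons":{"type":"number"}},"required":["rows"]}

```bash
mkdir -p pics; ls; python3 - <<'E'
from plant import manip, viewer, order
import cv2,numpy as np
s=manip.state();print(s)
for n in("scene","top"):
    c=viewer.capture(n);np.savez(f"{n}0.npz",**c);cv2.imwrite(f"pics/{n}0.png",c["img"][:,:,::-1]);print(c["mtx"],c["extrinsics"])
E
```

```text
pics
{'clock': 0.0, 'joint_pos': array([ 9.40724399e-01,  1.81538393e-01,  1.60800061e+00,  1.17687565e-06,
        1.35380640e+00, -2.06290836e-01]), 'qvel': array([ 0.0015872 , -0.00068252, -0.00063591,  0.00043774,  0.0005838 ,
        0.00115574]), 'joint_torque': array([ 2.06188335e-03, -4.33871841e+01, -3.41853404e+01,  7.03844335e-02,
        3.85608897e-02, -1.36350086e-04]), 'tool_pos': array([0.23606441, 0.52365143, 0.20251526]), 'orientation': array([-3.56418806e-04,  2.10308582e-01,  9.77634662e-01, -8.00620377e-04]), 'ft_force': array([ 0.5854889 , -0.71815263, -0.43361106]), 'wrist_torque': array([-0.01893133,  0.01520267,  0.01705971]), 'grasp_force': 0.0, 'opening': 1.0062616635529995}
[[516.86307006   0.         317.43384836]
 [  0.         516.86307006 231.02499186]
 [  0.           0.           1.        ]] [[-0.9085782   0.41765119  0.00729017  0.52604601]
 [-0.39820747 -0.87128665  0.28686302  0.23637456]
 [ 0.12616051  0.25773448  0.95794387 -1.06558717]
 [ 0.          0.          0.          1.        ]]
[[551.51309327   0.         320.87365846]
 [  0.         551.51309327 229.33282116]
 [  0.           0.           1.        ]] [[ 6.37793810e-03 -9.99979313e-01  8.34128282e-04  2.81904508e-02]
 [ 9.88796858e-01  6.43101079e-03  1.49128855e-01 -6.06110184e-01]
 [-1.49131135e-01 -1.26351184e-04  9.88817419e-01 -1.00255733e+00]
 [ 0.00000000e+00  0.00000000e+00  0.00000000e+00  1.00000000e+00]]
```

View pics/scene0.png

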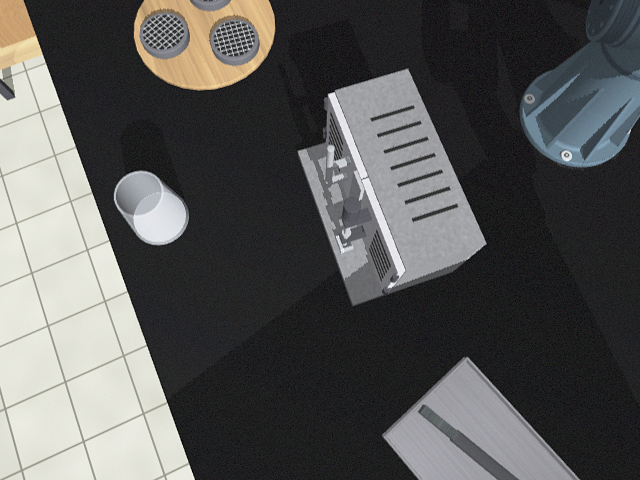

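View pics/top0.png

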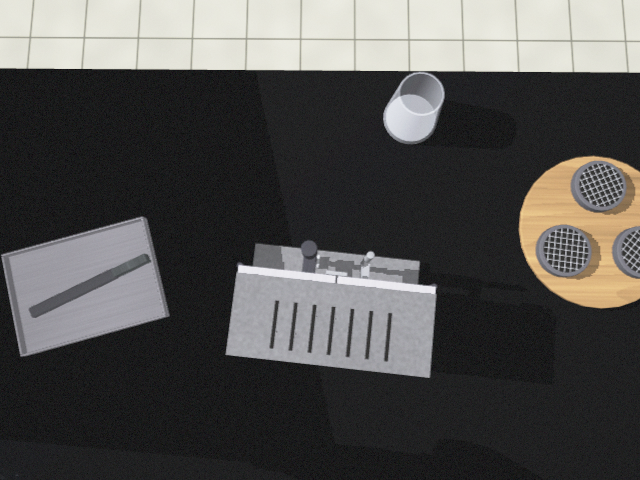

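The top view shows the doors facing up-image (world +x): dark knob top at about (309,249) and bar top at (370,255). The roof corners are at about (226,355), (430,377), (238,270) and (436,290). The shroud's foot is around (411,118).

```bash
cat > h.py <<'E'
import numpy as np,cv2
def ray(c,px):
    K,E=c["mtx"],c["extrinsics"];R,t=E[:3,:3],E[:3,3]
    d=np.array([(px[0]-K[0,2])/K[0,0],-(px[1]-K[1,2])/K[1,1],-1.]);return -R.T@t,R.T@d
def onz(c,px,z):
    o,d=ray(c,px);return o+d*(z-o[2])/d[2]
def cloud(c):
    K,E=c["mtx"],c["extrinsics"];D=c["depth"];v,u=np.mgrid[:480,:640]
    p=np.stack([(u-K[0,2])/K[0,0]*D,-(v-K[1,2])/K[1,1]*D,-D],-1)
    return (p-E[:3,3])@E[:3,:3]
E
python3 - <<'E'
from h import *
for n in("top","scene"):
    c=dict(np.load(n+"0.npz"));P=cloud(c);ok=c["depth"]>0
    m=(ok&(abs(P[...,2]-.2)<.008)&(P[...,0]>.2)&(P[...,0]<.75)&(abs(P[...,1])<.3)).astype(np.uint8)
    m=cv2.morphologyEx(m,cv2.MORPH_OPEN,np.ones((3,3)))
    k,l,st,ce=cv2.connectedComponentsWithStats(m);i=1+st[1:,4].argmax()
    q=P[l==i];(cx,cy),sz,a=cv2.minAreaRect(q[:,:2].astype(np.float32))
    print(n,"roof",cx,cy,sz,a,np.median(q[:,2]))
    m=(ok&(P[...,2]>.222)&(P[...,2]<.25)&(P[...,0]>.45)&(P[...,0]<.8)&(abs(P[...,1])<.2)).astype(np.uint8)
    k,l,st,ce=cv2.connectedComponentsWithStats(m)
    for i in range(1,k):
        if st[i,4]>8: print(st[i],ce[i],P[l==i].mean(0),np.median(P[l==i],0),onz(c,ce[i],.235))
    m=ok&(P[...,2]>.03)&(P[...,2]<.16)&(P[...,0]>.75)&(P[...,0]<1.1)&(abs(P[...,1])<.3)
    print("shroud",P[m].min(0),P[m].max(0),m.sum())
E
```

```text
top roof 0.44126492738723755 0.014220252633094788 (0.3208319842815399, 0.14910376071929932) 84.03033447265625 0.19931470747067076
[300 240  17  17 219] [308.32876712 248.3652968 ] [0.54762391 0.05128389 0.23372261] [0.54808158 0.05171481 0.23387538] [0.54747217 0.05125543 0.235     ]
[366 251   8   9  52] [369.57692308 255.15384615] [ 0.53774284 -0.04343761  0.23316436] [ 0.53786095 -0.04387867  0.2340116 ] [ 0.53755359 -0.04327865  0.235     ]
shroud [ 0.79173128 -0.19457311  0.03000698] [ 0.89238355 -0.09573774  0.13331292] 2274
scene roof 0.4426390826702118 0.015603780746459961 (0.3224605917930603, 0.15016904473304749) 84.27224731445312 0.20035353845723278
[327 145   8  11  70] [330.24285714 150.04285714] [ 0.54089448 -0.04035224  0.23283582] [ 0.54118602 -0.03986258  0.23422279] [ 0.54138862 -0.03945221  0.235     ]
[343 197  18  20 267] [351.57677903 206.55430712] [0.55117677 0.05526247 0.23400662] [0.55117171 0.05545391 0.23504142] [0.5513897  0.05554936 0.235     ]
shroud [ 0.79371785 -0.19326824  0.03001787] [ 0.89504257 -0.09180979  0.13430546] 2900
```

servo_tool:
  rows:
    - [[0, 0, -1], -1]
    - [[0, 0, -1], -1]
    - [[0, 0, -1], -1]
    - [[0, 0, 0], -1]
    - [[-0.75, -0.9, 0], 0]
  jaw: 1

```text
clock: 0.6
tool_pos: [0.2549, 0.4968, 0.2943]
orientation: [0.0, 0.049, 0.999, 0.001]
ft_force: [1.0, -1.5, -0.1]
opening: 0.999
grasp_force: 0.0
```

servo_tool:
  rows:
    - [[-0.75, -0.9, 0], 0]
    - [[-0.75, -0.9, 0], 0]
    - [[-0.75, -0.9, 0], 0]
    - [[-0.75, -0.9, 0], 0]
    - [[-0.75, -0.9, 0], 0]

```text
clock: 1.1
tool_pos: [0.3543, 0.3477, 0.293]
orientation: [-0.0, 0.052, 0.999, -0.0]
ft_force: [1.0, -0.7, 0.9]
opening: 0.998
grasp_force: 0.0
```

servo_tool:
  rows:
    - [[-0.75, -0.9, 0], 0]
    - [[-0.75, -0.9, 0], 0]
    - [[-0.75, -0.9, 0], 0]
    - [[-0.75, -0.9, 0], 0]
    - [[-0.75, -0.9, 0], 0]

```text
clock: 1.6
tool_pos: [0.4522, 0.2018, 0.2931]
orientation: [-0.0, 0.052, 0.999, -0.0]
ft_force: [0.1, 0.6, 0.6]
opening: 1.001
grasp_force: 0.0
```

servo_tool:
  rows:
    - [[-0.75, -0.9, 0], 0]
    - [[-0.75, -0.9, 0], 0]
    - [[-0.75, -0.9, 0], 0]
    - [[-0.75, -0.9, 0], 0]
    - [[0, 0, 0], 0]

```text
clock: 2.1
tool_pos: [0.5316, 0.083, 0.2926]
orientation: [-0.0, 0.054, 0.999, -0.001]
ft_force: [-0.5, 0.6, -0.2]
opening: 1.0
grasp_force: 0.0
```

servo_tool:
  rows:
    - [[-0.7, -0.9, 0], 0]
    - [[0, 0, 0], 0]
    - [[0, 0, 0], 0]

```text
clock: 2.4
tool_pos: [0.5478, 0.0577, 0.2929]
orientation: [-0.001, 0.052, 0.999, 0.0]
ft_force: [-0.1, 0.5, -0.5]
opening: 0.999
grasp_force: 0.0
```

```bash
python3 - <<'E'
from plant import manip, viewer
from h import *
s=manip.state();print(s["tool_pos"],s["joint_pos"])
c=viewer.capture("wrist");np.savez("wrist1.npz",**c);cv2.imwrite("pics/wrist1.png",c["img"][:,:,::-1]);print(c["mtx"],c["extrinsics"])
E
```

```text
[0.54778181 0.05768224 0.29291881] [-1.10931151e-01  6.59348564e-02  1.55456308e+00  4.88526219e-04
  1.52241965e+00 -1.57715139e+00]
[[371.64829954   0.         321.29026028]
 [  0.         371.64829954 240.78683938]
 [  0.           0.           1.        ]] [[ 1.03903954e-01  9.94587021e-01  7.91604271e-04 -1.14534135e-01]
 [-9.57955856e-01  1.00291071e-01 -2.68816442e-01  5.79360117e-01]
 [-2.67440735e-01  2.71727692e-02  9.63191099e-01 -3.31264776e-01]
 [ 0.00000000e+00  0.00000000e+00  0.00000000e+00  1.00000000e+00]]
```

View pics/wrist1.png

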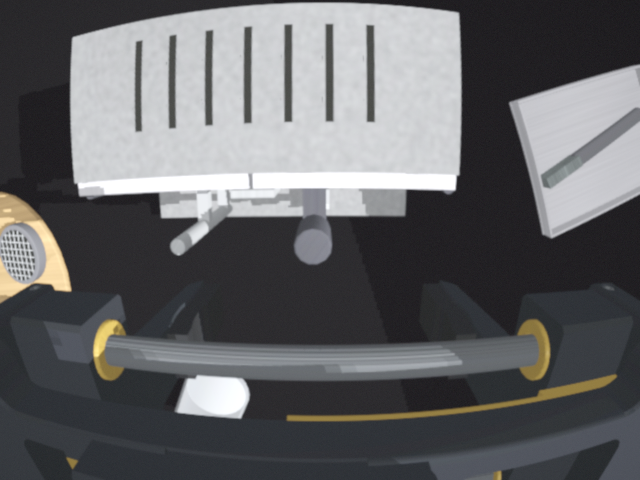

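The wrist view shows the knob top at about (314,247) and the bar top at about (180,247), with the fingers open around the knob's line. I'll use these as a third measurement.

```bash
cat >> h.py <<'E'
def fish(c,px,z):
    K,E=c["mtx"],c["extrinsics"];R,t=E[:3,:3],E[:3,3]
    x=(px[0]-K[0,2])/K[0,0];y=(px[1]-K[1,2])/K[1,1];r=np.hypot(x,y)
    d=R.T@np.array([np.sin(r)*x/r,-np.sin(r)*y/r,-np.cos(r)]);o=-R.T@t
    return o+d*(z-o[2])/d[2]
E
python3 - <<'E'
from h import *
c=dict(np.load("wrist1.npz"));D=c["depth"]
P=np.zeros((480,640,3));K=c["mtx"];E=c["extrinsics"]
v,u=np.mgrid[:480,:640];x=(u-K[0,2])/K[0,0];y=(v-K[1,2])/K[1,1];r=np.hypot(x,y)+1e-9
t=np.tan(r);p=np.stack([t*x/r*D,-t*y/r*D,-D],-1);P=(p-E[:3,3])@E[:3,:3]
m=((D>0)&(P[...,2]>.228)&(P[...,2]<.243)&(v<290)).astype(np.uint8)
k,l,st,ce=cv2.connectedComponentsWithStats(m)
for i in range(1,k):
    if st[i,4]>20:print(st[i],ce[i],P[l==i].mean(0),fish(c,ce[i],.235))
E
```

```text
[ 293  226   39   38 1135] [312.25550661 244.84229075] [0.54708293 0.05171039 0.23519773] [0.54710328 0.05170707 0.235     ]
[171 236  18  19 264] [179.32575758 245.09090909] [ 0.53780579 -0.04246659  0.23420877] [ 0.5376115  -0.04210903  0.235     ]
```

servo_tool:
  rows:
    - [[0, -0.17, 0.6], 0]
    - [[0, 0, 1], 0]
    - [[0, 0, 1], 0]
    - [[0, 0, 0.8], 0]
    - [[0, 0, 0], 0]

```text
clock: 2.95
tool_pos: [0.5445, 0.0539, 0.1878]
orientation: [-0.004, 0.051, 0.999, 0.0]
ft_force: [0.3, -0.3, 0.3]
opening: 1.006
grasp_force: 0.0
```

servo_tool:
  rows:
    - [[0, 0, 0], 0]
    - [[0, 0, 0], 0]
    - [[0, 0, 0], 0]
    - [[0, 0, 0], 0]
    - [[0, 0, 0], 0]
  jaw: -1
  newtons: 40

```text
clock: 3.45
tool_pos: [0.5481, 0.0522, 0.1921]
orientation: [0.001, 0.052, 0.999, -0.0]
ft_force: [0.2, -0.5, -0.1]
opening: 0.573
grasp_force: 0.0
```

servo_tool:
  rows:
    - [[0, 0, 0], 0]
    - [[0, 0, 0], 0]
    - [[0, 0, 0], 0]
    - [[0, 0, 0], 0]
    - [[0, 0, 0], 0]

```text
clock: 3.95
tool_pos: [0.5479, 0.0517, 0.1914]
orientation: [0.0, 0.052, 0.999, -0.0]
ft_force: [0.6, -3.4, -0.0]
opening: 0.274
grasp_force: 40.0
```

servo_tool:
  rows:
    - [[0, 0, -0.22], 0]
    - [[0, 0, -0.22], 0]
    - [[0, 0, -0.22], 0]
    - [[0, 0, 0], 0]
    - [[0, 0, 0], 0]

```text
clock: 4.45
tool_pos: [0.5478, 0.0518, 0.2112]
orientation: [0.0, 0.052, 0.999, -0.0]
ft_force: [2.2, -5.3, -4.9]
opening: 0.275
grasp_force: 40.0
```

```bash
cat > plan.py <<'E'
import numpy as np
a=np.radians(-6.0);n=np.array([np.cos(a),np.sin(a)]);e=np.array([-n[1],n[0]])
def plan(side,k,grasp):  # side +1 bolt(ccw), -1 plain(cw); start from actual grasp
    mid=np.array([.543,.00525]);C=mid-.112*n;h=C+.071*n+side*.16*e
    r=np.array(grasp)-h;psi=np.radians(84)
    rot=lambda t:np.array([[np.cos(t),-np.sin(t)],[np.sin(t),np.cos(t)]])
    p=h+r
    for i in range(1,k+1):
        q=h+rot(side*.08*i)@r;d=q-p;s=psi+side*.08*(i-1)
        X=np.array([-np.sin(s),np.cos(s)]);Y=np.array([np.cos(s),np.sin(s)])
        print(i,q.round(4),"units",(d@X/.03).round(3),(d@Y/.03).round(3),"turn",-side);p=q
E
python3 - <<'E'
from plan import *
from plant import manip,viewer
import cv2
s=manip.state();print(s["tool_pos"],s["grasp_force"],s["ft_force"])
plan(1,4,s["tool_pos"][:2])
plan(-1,2,(.538,-.042))
E
```

```text
[0.54775362 0.05180097 0.21123223] 39.998931884765625 [ 2.1713323  -5.2678778  -4.88051312]
1 [0.557  0.0545] units -0.297 0.121 turn -1
2 [0.566  0.0579] units -0.297 0.121 turn -1
3 [0.5747 0.062 ] units -0.297 0.121 turn -1
4 [0.5831 0.0668] units -0.297 0.121 turn -1
1 [ 0.5464 -0.0465] units -0.295 -0.121 turn 1
2 [ 0.5545 -0.0517] units -0.295 -0.121 turn 1
```

servo_tool:
  rows:
    - [[-0.3, 0.12, 0], -1]
    - [[-0.3, 0.12, 0], -1]
    - [[-0.3, 0.12, 0], -1]
    - [[-0.3, 0.12, 0], -1]
    - [[0, 0, 0], 0]

```text
clock: 4.95
tool_pos: [0.5838, 0.0672, 0.2107]
orientation: [-0.0, -0.109, 0.994, -0.0]
ft_force: [2.2, -5.6, -4.2]
opening: 0.278
grasp_force: 40.0
```

servo_tool:
  rows:
    - [[-0.3, 0.12, 0], -1]
    - [[-0.3, 0.12, 0], -1]
    - [[-0.3, 0.12, 0], -1]
    - [[-0.3, 0.12, 0], -1]
    - [[-0.3, 0.12, 0], -1]

```text
clock: 5.45
tool_pos: [0.6178, 0.1003, 0.2106]
orientation: [-0.001, -0.304, 0.953, 0.0]
ft_force: [0.4, -4.3, -4.1]
opening: 0.274
grasp_force: 40.0
```

servo_tool:
  rows:
    - [[-0.3, 0.12, 0], -1]
    - [[-0.3, 0.12, 0], -1]
    - [[-0.3, 0.12, 0], -1]
    - [[-0.3, 0.12, 0], -1]
    - [[0, 0, 0], 0]

```text
clock: 5.95
tool_pos: [0.6342, 0.136, 0.2103]
orientation: [-0.001, -0.452, 0.892, 0.001]
ft_force: [-0.8, -2.5, -4.5]
opening: 0.277
grasp_force: 40.0
```

servo_tool:
  rows:
    - [[-0.3, 0.12, 0], -1]
    - [[-0.3, 0.12, 0], -1]
    - [[-0.3, 0.12, 0], -1]
    - [[-0.3, 0.12, 0], -1]
    - [[0, 0, 0], 0]

```text
clock: 6.45
tool_pos: [0.6383, 0.1738, 0.2101]
orientation: [-0.002, -0.587, 0.809, 0.001]
ft_force: [-5.4, -3.3, -4.8]
opening: 0.277
grasp_force: 40.0
```

servo_tool:
  rows:
    - [[0, 0, 0.2], 0]
    - [[0, 0, 0.2], 0]
    - [[0, 0, 0.2], 0]
    - [[0, 0, 0], 0]
    - [[0, 0, 0], 0]

```text
clock: 6.95
tool_pos: [0.6384, 0.1726, 0.1923]
orientation: [-0.002, -0.586, 0.81, 0.001]
ft_force: [-6.2, -3.0, -3.3]
opening: 0.279
grasp_force: 40.0
```

```bash
python3 - <<'E'
from plant import manip
s=manip.state();print(s["tool_pos"],s["joint_pos"],s["ft_force"])
E
```

```text
[0.63837885 0.17260247 0.19225647] [ 8.49384413e-02  3.81710636e-01  1.37889423e+00  6.59979005e-05
  1.38572074e+00 -2.73758362e+00] [-6.23268433 -3.03668153 -3.34177347]
```

servo_tool:
  rows:
    - [[0, 0, 0], 0]
    - [[0, 0, 0], 0]
    - [[0, 0, 0], 0]
    - [[0, 0, 0], 0]
    - [[0, 0, 0], 0]
  jaw: 0.6

```text
clock: 7.45
tool_pos: [0.6408, 0.1733, 0.1937]
orientation: [0.0, -0.587, 0.809, -0.0]
ft_force: [0.4, -0.0, 0.4]
opening: 0.71
grasp_force: 0.0
```

servo_tool:
  rows:
    - [[0, 0, -0.5], 0]
    - [[0, 0, -1], 0]
    - [[0, 0, -1], 0]
    - [[0, 0, -1], 0]
    - [[0, 0, 0], 0]

```text
clock: 7.95
tool_pos: [0.643, 0.1736, 0.3056]
orientation: [0.005, -0.588, 0.809, -0.003]
ft_force: [0.9, 0.3, 1.0]
opening: 0.8
grasp_force: 0.0
```

```bash
python3 - <<'E'
from plant import manip,viewer
from h import *
s=manip.state();print(s["tool_pos"],s["orientation"],s["opening"])
c=viewer.capture("top");np.savez("top2.npz",**c);cv2.imwrite("pics/top2.png",c["img"][:,:,::-1])
E
```

```text
[0.64300784 0.17356498 0.30555497] [ 0.00455355 -0.58758655  0.80914392 -0.00272378] 0.799630209132952
```

View pics/top2.png

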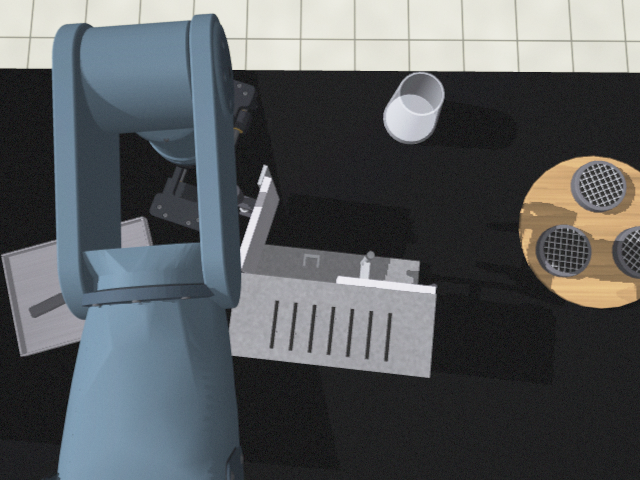

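The top view shows the bolt door standing at roughly 78°, its knob now free near (247,205). The bar is still shut at (370,255).

servo_tool:
  rows:
    - [[0, 0, 0], 1]
    - [[0, 0, 0], 1]
    - [[0, 0, 0], 1]
    - [[0, 0, 0], 1]
    - [[0, 0, 0], 1]

```text
clock: 8.5
tool_pos: [0.6399, 0.1732, 0.2969]
orientation: [-0.001, -0.414, 0.91, 0.0]
ft_force: [-0.5, -0.4, 0.5]
opening: 0.803
grasp_force: 0.0
```

servo_tool:
  rows:
    - [[0, 0, 0], 1]
    - [[0, 0, 0], 1]
    - [[0, 0, 0], 1]
    - [[0, 0, 0], 1]
    - [[0, 0, 0], 1]

```text
clock: 9.0
tool_pos: [0.6398, 0.1732, 0.2969]
orientation: [-0.001, -0.224, 0.974, 0.0]
ft_force: [-1.1, 0.3, -0.4]
opening: 0.801
grasp_force: 0.0
```

servo_tool:
  rows:
    - [[0, 0, 0], 1]
    - [[0, 0, 0], 1]
    - [[0, 0, 0], 1]
    - [[0, 0, 0], 1]
    - [[0, 0, 0], 1]

```text
clock: 9.5
tool_pos: [0.6399, 0.1732, 0.2969]
orientation: [-0.001, -0.026, 1.0, -0.0]
ft_force: [-0.6, 0.1, -0.7]
opening: 0.799
grasp_force: 0.0
```

servo_tool:
  rows:
    - [[0, 0, 0], 1]
    - [[0, 0, 0], 1]
    - [[0, 0, 0], 0]
    - [[0, 0, 0], 0]

```text
clock: 9.9
tool_pos: [0.6401, 0.1732, 0.2974]
orientation: [-0.001, 0.051, 0.999, -0.0]
ft_force: [0.0, 0.5, -0.0]
opening: 0.797
grasp_force: 0.0
```

servo_tool:
  rows:
    - [[0.33, -0.94, 0], 0]
    - [[0.33, -0.94, 0], 0]
    - [[0.33, -0.94, 0], 0]
    - [[0.33, -0.94, 0], 0]
    - [[0.33, -0.94, 0], 0]

```text
clock: 10.4
tool_pos: [0.5758, 0.0372, 0.298]
orientation: [-0.0, 0.051, 0.999, -0.0]
ft_force: [0.2, 0.0, 0.2]
opening: 0.801
grasp_force: 0.0
```

servo_tool:
  rows:
    - [[0.33, -0.94, 0], 0]
    - [[0.33, -0.94, 0], 0]
    - [[0.33, -0.94, 0], 0]
    - [[0, 0, 0], 0]
    - [[0, 0, 0], 0]

```text
clock: 10.9
tool_pos: [0.5383, -0.0432, 0.2982]
orientation: [0.0, 0.052, 0.999, 0.0]
ft_force: [0.6, 1.3, 0.7]
opening: 0.802
grasp_force: 0.0
```

servo_tool:
  rows:
    - [[0, 0.03, 0.6], 0]
    - [[0, 0, 1], 0]
    - [[0, 0, 1], 0]
    - [[0, 0, 0.95], 0]
    - [[0, 0, 0], 0]

```text
clock: 11.4
tool_pos: [0.5359, -0.04, 0.1874]
orientation: [-0.004, 0.051, 0.999, 0.001]
ft_force: [-0.3, 0.1, -0.1]
opening: 0.804
grasp_force: 0.0
```

servo_tool:
  rows:
    - [[0, 0, 0], 0]
    - [[0, 0, 0], 0]
    - [[0, 0, 0], 0]
    - [[0, 0, 0], 0]
    - [[0, 0, 0], 0]
  jaw: -1
  newtons: 30

```text
clock: 11.9
tool_pos: [0.5389, -0.0422, 0.1926]
orientation: [0.001, 0.052, 0.999, -0.0]
ft_force: [-0.8, -0.3, 0.2]
opening: 0.369
grasp_force: 0.0
```

servo_tool:
  rows:
    - [[0, 0, 0], 0]
    - [[0, 0, 0], 0]
    - [[0, 0, 0], 0]
    - [[0, 0, 0], 0]
    - [[0, 0, 0], 0]

```text
clock: 12.4
tool_pos: [0.5383, -0.044, 0.1918]
orientation: [-0.0, 0.052, 0.999, -0.002]
ft_force: [-0.6, -7.3, 0.1]
opening: 0.116
grasp_force: 30.0
```

servo_tool:
  rows:
    - [[-0.3, -0.12, 0], 1]
    - [[-0.3, -0.12, 0], 1]
    - [[-0.3, -0.12, 0], 1]
    - [[-0.3, -0.12, 0], 1]
    - [[0, 0, 0], 0]

```text
clock: 12.9
tool_pos: [0.57, -0.0661, 0.1918]
orientation: [-0.001, 0.212, 0.977, -0.001]
ft_force: [-3.0, -4.4, 2.9]
opening: 0.117
grasp_force: 30.0
```

servo_tool:
  rows:
    - [[-0.3, -0.12, 0], 1]
    - [[-0.3, -0.12, 0], 1]
    - [[-0.3, -0.12, 0], 1]
    - [[-0.3, -0.12, 0], 1]
    - [[-0.3, -0.12, 0], 1]

```text
clock: 13.4
tool_pos: [0.5964, -0.1046, 0.1917]
orientation: [-0.001, 0.402, 0.916, -0.001]
ft_force: [-7.2, -2.3, 5.6]
opening: 0.117
grasp_force: 30.0
```

servo_tool:
  rows:
    - [[-0.3, -0.12, 0], 1]
    - [[-0.3, -0.12, 0], 1]
    - [[-0.3, -0.12, 0], 1]
    - [[-0.3, -0.12, 0], 1]
    - [[0, 0, 0], 0]

```text
clock: 13.9
tool_pos: [0.6057, -0.1425, 0.1918]
orientation: [-0.001, 0.543, 0.84, -0.001]
ft_force: [-6.1, -0.4, 5.0]
opening: 0.118
grasp_force: 30.0
```

servo_tool:
  rows:
    - [[-0.3, -0.12, 0], 1]
    - [[-0.3, -0.12, 0], 1]
    - [[-0.3, -0.12, 0], 1]
    - [[-0.3, -0.12, 0], 1]
    - [[0, 0, 0], 0]

```text
clock: 14.4
tool_pos: [0.6024, -0.1803, 0.1917]
orientation: [-0.002, 0.67, 0.743, -0.001]
ft_force: [-6.9, 1.2, 5.0]
opening: 0.116
grasp_force: 30.0
```

servo_tool:
  rows:
    - [[0, 0, 0], 0]
    - [[0, 0, 0], 0]
    - [[0, 0, 0], 0]
    - [[0, 0, 0], 0]
    - [[0, 0, 0], 0]
  jaw: 0.4

```text
clock: 14.9
tool_pos: [0.6043, -0.1795, 0.1916]
orientation: [0.0, 0.668, 0.744, 0.0]
ft_force: [0.0, -0.5, -0.8]
opening: 0.542
grasp_force: 0.0
```

servo_tool:
  rows:
    - [[0, 0, -0.5], 0]
    - [[0, 0, -1], 0]
    - [[0, 0, -1], 0]
    - [[0, 0, -1], 0]
    - [[0, 0, 0], 0]

```text
clock: 15.4
tool_pos: [0.6066, -0.1806, 0.3037]
orientation: [0.005, 0.668, 0.744, 0.001]
ft_force: [-0.6, -0.3, 0.2]
opening: 0.702
grasp_force: 0.0
```

```bash
python3 - <<'E'
from plant import manip,viewer
from h import *
s=manip.state();print(s["tool_pos"],s["opening"],s["ft_force"])
for n in("top","scene"):
    c=viewer.capture(n);np.savez(n+"3.npz",**c);cv2.imwrite(f"pics/{n}3.png",c["img"][:,:,::-1])
    P=cloud(c)
    m=(P[...,2]>.03)&(P[...,2]<.16)&(P[...,0]>.75)&(P[...,0]<1.1)&(abs(P[...,1])<.3)
    print("shroud",P[m].min(0),P[m].max(0))
E
```

```text
[ 0.60656728 -0.18058981  0.30371507] 0.7019961192662393 [-0.63150843 -0.29618937  0.18150327]
shroud [ 0.79105111 -0.19383248  0.03003046] [ 0.89245028 -0.09548134  0.13405388]
shroud [ 0.79443165 -0.19281604  0.03005213] [ 0.89504945 -0.09142397  0.13623536]
```

View pics/top3.png

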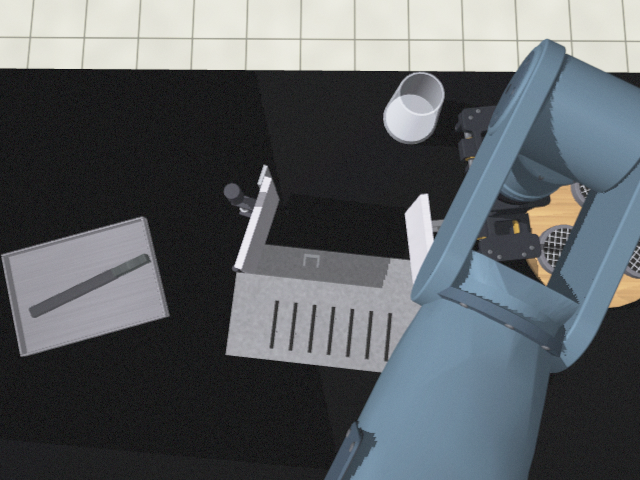

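View pics/scene3.png

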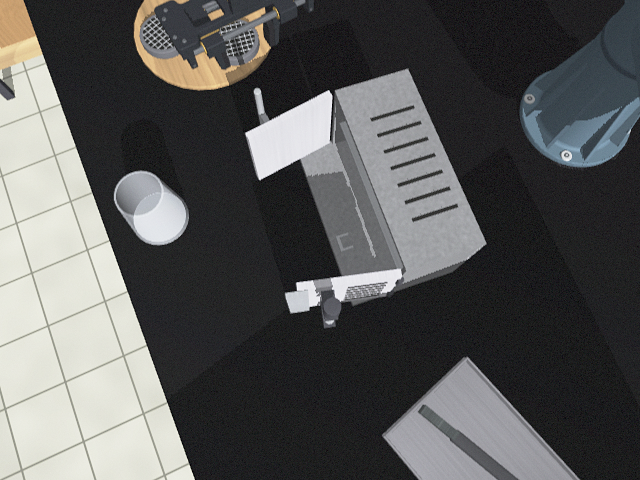

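Both doors stand open at about 78°: the bolt door's edge runs from (238,268) to (268,168) in the top view, and the plain door's edge is near (420,200). The shroud is where it was, and the gripper is clear above the bar.

```bash
python3 -c "
from plant import order
print(order.job_done())"
```

```text
the job is handed in; nothing more can be done
None
```

Both doors are standing open at about 78° each, the bolt door opened first with its knob held up; the shroud was not moved, and I handed the job in at about 15.5 s with the arm clear.

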